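Release the latched key of a valve selector

TASK

One of the four keys on the valve selector box has been left latched down. With closed fingers tap each of the four keys lightly, in turn from left to right as seen from the robot, to find the one that is already down and does not give; then press that key right down and let go, so that it releases and all four keys stand up. Never push any other key right down, pick nothing up, and leave the tape, dropper bottle, beaker and marker round the box where they are.

Things in the scene. Friction and masses are not known exactly. Their poses are not given: they have to be found in the camera images.
- selector: fixed valve selector box, cream with a grey flat top, 118 (x) x 218 (y) x 45 mm; low black key frames to 48 mm; hose fittings stick out 28 mm behind (+x). Origin: centre of its underside; x away from the robot, y to the left along the key row, z up; turned up to 0.3 rad. The key centres lie on its line x = -12 mm at y = +66 (left), +22, -22 and -66 mm (right).
- key_a_top (a point): centre of the flat top, 31 (x) x 27 (y) mm, of one of four identical blue keys, 44 mm apart. Their order along the row differs at every start. The top is 61 mm above the worktop when free and up, 57 mm when latched, 51 mm at the stop.
- key_a (a joint): how far this key is down (m): 0 up, 0.004 latched, 0.010 at its stop. A free key yields from 2 N on, 1 N more per mm, and springs back; past 7.5 mm counts as pushed down. The one that starts latched does not yield below about 6 N; pressed to its stop (12 to 15 N) the latch lets go and the key rises fully as the finger leaves.
- key_b_top (a point): centre of the flat top, 31 (x) x 27 (y) mm, of one of four identical blue keys, 44 mm apart. Their order along the row differs at every start. The top is 61 mm above the worktop when free and up, 57 mm when latched, 51 mm at the stop.
- key_b (a joint): how far this key is down (m): 0 up, 0.004 latched, 0.010 at its stop. A free key yields from 2 N on, 1 N more per mm, and springs back; past 7.5 mm counts as pushed down. The one that starts latched does not yield below about 6 N; pressed to its stop (12 to 15 N) the latch lets go and the key rises fully as the finger leaves.
- key_c_top (a point): centre of the flat top, 31 (x) x 27 (y) mm, of one of four identical blue keys, 44 mm apart. Their order along the row differs at every start. The top is 61 mm above the worktop when free and up, 57 mm when latched, 51 mm at the stop.
- key_c (a joint): how far this key is down (m): 0 up, 0.004 latched, 0.010 at its stop. A free key yields from 2 N on, 1 N more per mm, and springs back; past 7.5 mm counts as pushed down. The one that starts latched does not yield below about 6 N; pressed to its stop (12 to 15 N) the latch lets go and the key rises fully as the finger leaves.
- key_d_top (a point): centre of the flat top, 31 (x) x 27 (y) mm, of one of four identical blue keys, 44 mm apart. Their order along the row differs at every start. The top is 61 mm above the worktop when free and up, 57 mm when latched, 51 mm at the stop.
- key_d (a joint): how far this key is down (m): 0 up, 0.004 latched, 0.010 at its stop. A free key yields from 2 N on, 1 N more per mm, and springs back; past 7.5 mm counts as pushed down. The one that starts latched does not yield below about 6 N; pressed to its stop (12 to 15 N) the latch lets go and the key rises fully as the finger leaves.
- tape_white: roll of white tape lying flat, 62 x 65 x 19 mm, loose, to the left of the box; origin at the centre of its underside
- dropper_white: white dropper bottle with a green pointed cap, 31 x 31 x 96 mm, loose, standing to the right of the box; origin at the centre of its underside
- beaker_50: small clear beaker, 57 x 52 x 60 mm, loose, standing behind the box; origin at the centre of its underside
- marker_black: white marker with a black cap, 137 x 13 x 16 mm, loose, lying in front of the box; origin at the centre of its underside, x along its length

How it is judged:
By the outcome, as a careful person would: the job done as asked, in the order asked, and still so for the second after the job is handed in, with the robot touching nothing.
It also fails if it takes over 48 s, if anything falls off the work surface, if the arm or the gripper's body presses on something with over 40 N, if the wrist force passes 120 N, or if a joint passes its speed limit or range.

ROBOT

A 7-joint arm with a two-finger parallel gripper is mounted at the origin on a cart in front of the work surface, level with it; the furniture and walls round the work are solid. World frame = base frame: x ahead of the robot, y to its left, z up, the work surface at z = 0. Lengths are in m, angles in rad, forces in N, time in s.
With the tool pointing down it reaches from about 0.4 to 0.9 m from the base axis. Payload 5.5 kg.
Tool frame: the origin (TCP) lies at the centre of the arm's flange, where the gripper is bolted on; the fingertips stand 173 mm ahead of it and the grasp point (between the pads) lies 155 mm ahead of it; z points along the fingers, y is the direction in which the jaws open and shut (so a half turn about z gives the same grasp; the last joint's range is limited). The gripper opens to 85 mm and grips with 20 to 120 N. Pads are 22 mm wide; open, the fingers measure 114 mm over their backs; the gripper's body (76 mm by 85 mm) begins 54 mm behind the grasp point. The pads swing forward as they close: fully open they stand 13 mm farther back than shut.
Start: joints at [1.495, 0.501, -0.427, 1.55, 0.221, 1.138, -0.21], TCP at [0.216, -0.613, 0.405] pointing down, gripper open.
Joint ranges: [-2.88, 2.88], [-0.31, 2.03], [-1.54, 1.56], [0.2, 2.42], [-1.41, 4.55], [0.19, 2.02], [-2.57, 2.57]. Speed limits (rad/s): [2.57, 2.57, 3.14, 3.14, 3.14, 3.14, 3.14].

INTERFACE

Orientations are given as a 3x3 rotation matrix whose columns are the frame's x, y, z axes.
In Python, from station import bot gives the robot as it stands.
- The arm moves only by the tool servo_tool, never from a script. Its argument "series" is one flat list of numbers, 7 for each row, row after row: the shift along the tool's x, y, z in m, then the turn, a rotation vector about the tool's x, y, z in degrees, then the opening, from 0 (shut) to 1 (fully open). In form: [x, y, z, ax, ay, az, gripper, x, y, z, ax, ay, az, gripper, ...]. A call has exactly 8 rows; each row shifts and turns the pose as measured when the row begins, along the tool's axes as they then stand; what a row does not reach is not made up. A row lasts 1/12 s, in which the tool goes at most 41.7 mm and 7.16 degrees, less where a joint would pass 70% of its speed; a pose out of reach is approached as far as the arm can. A call is refused whole if a number of a shift passes 0.0417 or a number of a turn 7.16, either way. A call with a gripper value outside its range is refused whole. The fingers move at their own pace and stop on an object; "force" is the grip in N (left out, the last holds). Time passes only in rows, so rows that do not move let the fingers close, or fill a call up. It gives the time, the measured TCP pose, the force and the opening at its end, in the units of the state.
- bot.read_state(): the state, without advancing time (a new reading comes with each control period).
- bot.get_image(name): name is "scene" or "top" or "wrist"; returns the picture (400x640x3 uint8, blue, green, red); there is no depth.
- bot.camera_info(name): a dict with "camera_matrix" (3x3 intrinsics, pixels), "rvec" (rotation vector, rad) and "tvec" (3), from world to camera coordinates, as OpenCV has them; the wrist camera has in their place "mount" (4x4, takes a point from camera to tool coordinates, whose origin is the TCP and whose axes are the flange's). Camera axes: x right, y down, z forward; pixel columns grow to the right and rows downward; lengths in m; the calibration is good to about 2 mm. A picture is of the moment at which its call begins: read the wrist's pose just before it. camera_info takes no time and is no camera call.
- bot.job_done(): hands the job in, once; it reports no verdict.
The state is a dict: "time_s": time; "joints": joint angles; "joint_vel": joint speeds; "joint_torque": joint torques, N m; "position": TCP position; "eef_rot": TCP orientation; "contact_force": force on the tool from outside, world axes, zero at the start; "wrist_torque": the same for the moment, N m; "width": finger opening in m.
Only numpy, scipy, OpenCV 4.12 (cv2) and the standard library are available. Lean on these libraries where they do the work, as an engineer would, in place of code of your own. Each camera call takes 0.05 s, during which the arm holds its last target.

## Working session

There is one attempt and no reset: what is moved stays moved. The work goes in short steps, Python scripts to look and compute and a tool call to move; the robot and the scene stay as the last step left them, time stands still between calls to the robot, and variables do not carry over. Pictures are saved under pics/ and viewed, and the job is handed in when it is done.

Besides the shell and the picture viewer there is one more tool, called after "Call:" as name(argument=value, ...) on one line, values as JSON. servo_tool: Moves the arm, as the interface text tells. Its arguments: {"type":"object","properties":{"series":{"type":"array"},"force":{"type":"number"}},"required":["series"]}

```bash
mkdir -p pics; ls
python3 - <<'E'
from station import bot
import cv2
s=bot.read_state(); print(s)
for n in("scene","top"):
    cv2.imwrite(f"pics/{n}0.png",bot.get_image(n)); print(n,bot.camera_info(n))
print(bot.camera_info("wrist"))
E
```

```text
pics
{'time_s': 0.0, 'joints': array([ 1.49521186,  0.5018322 , -0.42675363,  1.55146095,  0.22079672,
        1.13827919, -0.21029319]), 'joint_vel': array([-7.52265156e-04, -1.06247367e-03, -3.04005410e-04, -7.01824633e-05,
       -1.19203192e-03, -2.54731074e-03,  3.56466832e-04]), 'joint_torque': array([ 1.60273489e-04, -5.69519448e+01, -5.81542879e+00, -2.80937523e+01,
        1.08370953e-02,  1.20527262e-02,  1.65213328e-05]), 'position': array([ 0.21583283, -0.61274138,  0.40366095]), 'eef_rot': array([[ 9.43149547e-01,  3.32368141e-01, -5.92958184e-04],
       [ 3.32368666e-01, -9.43147763e-01,  1.83491156e-03],
       [ 5.06189613e-05, -1.92767673e-03, -9.99998141e-01]]), 'contact_force': array([-0.1346471 ,  0.64892199,  0.77107527]), 'wrist_torque': array([ 0.05187774, -0.01500418, -0.00567032]), 'width': 0.08511035420750174}
scene {'camera_matrix': array([[371.42418664,   0.        , 322.92574071],
       [  0.        , 371.42418664, 194.19992632],
       [  0.        ,   0.        ,   1.        ]]), 'rvec': array([ 2.08156627, -1.12847547,  0.516435  ]), 'tvec': array([-0.27611882,  0.37087091,  0.55798622])}
top {'camera_matrix': array([[416.45878094,   0.        , 320.38509174],
       [  0.        , 416.45878094, 200.06717229],
       [  0.        ,   0.        ,   1.        ]]), 'rvec': array([ 2.17046347, -2.12134262,  0.13535991]), 'tvec': array([0.04605929, 0.56046446, 0.87624045])}
{'camera_matrix': array([[354.75199462,   0.        , 314.61131979],
       [  0.        , 354.75199462, 207.17929881],
       [  0.        ,   0.        ,   1.        ]]), 'mount': array([[-7.47481306e-04, -9.54358749e-01, -2.98661713e-01,
         7.49322335e-02],
       [ 9.99999663e-01, -8.14657514e-04,  1.00429585e-04,
         7.42400194e-04],
       [-3.39152862e-04, -2.98661537e-01,  9.54359037e-01,
         2.95487958e-02],
       [ 0.00000000e+00,  0.00000000e+00,  0.00000000e+00,
         1.00000000e+00]])}
```

View pics/top0.png

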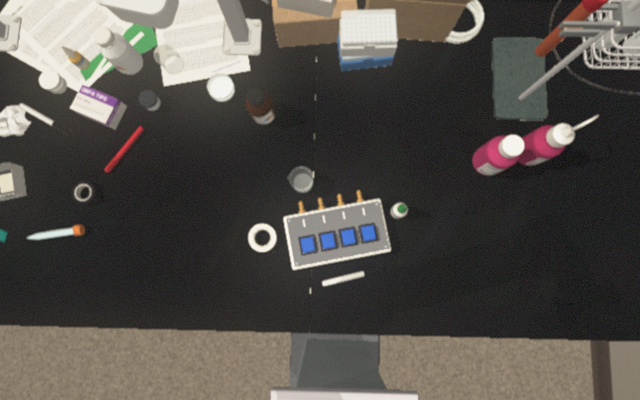

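View pics/scene0.png

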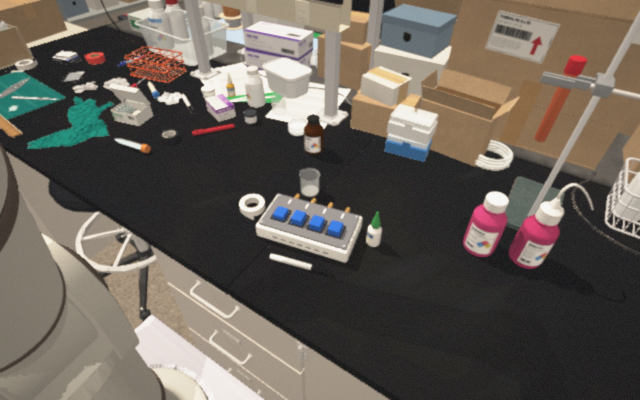

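The top view shows the box at about (337,235), with keys near (308,244), (328,241), (348,237) and (368,232). The tape is on the left, the dropper on the right and the marker in front. I'll enlarge it.

Run:
```python
import cv2
im=cv2.imread("pics/top0.png")[165:295,240:420]
cv2.imwrite("pics/top0c.png",cv2.resize(im,None,fx=4.4,fy=4.4,interpolation=cv2.INTER_CUBIC))
im=cv2.imread("pics/top0.png").astype(int)
m=((im[...,0]>120)&(im[...,2]<100)&(im[...,0]-im[...,2]>80)).astype('uint8')
m[:190]=0
n,l,st,c=cv2.connectedComponentsWithStats(m)
for i in range(1,n):
    if st[i,4]>30: print(st[i],c[i])
```

```text
[361 225  15  16 181] [368.11049724 232.52486188]
[341 229  14  16 176] [347.83522727 236.42045455]
[321 233  14  16 171] [327.5497076  240.22222222]
[301 237  14  15 167] [307.26347305 244.16766467]
```

View pics/top0c.png

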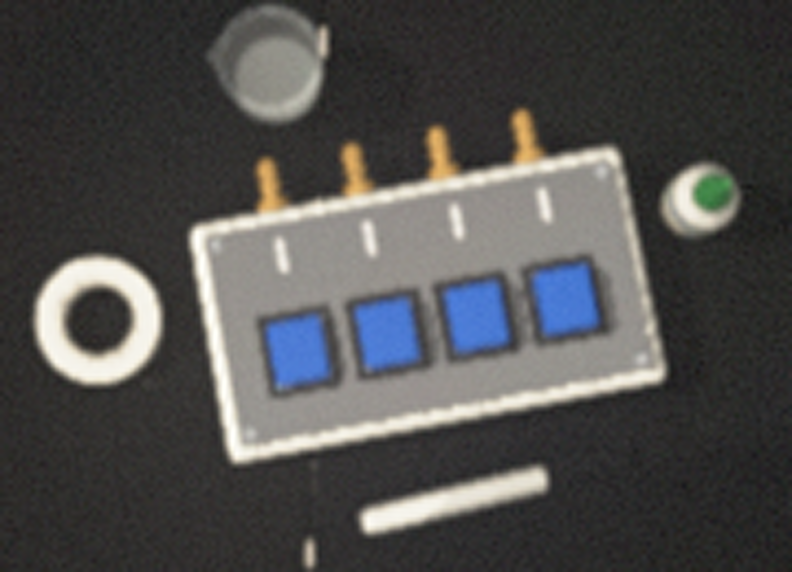

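The enlarged crop shows the four keys evenly spaced. The box corners are at about (190,228), (615,150), (665,378) and (235,462) in the crop.

```bash
cat > h.py <<'E'
import numpy as np,cv2
from station import bot
def ray(name,uv,z):
    i=bot.camera_info(name);R=cv2.Rodrigues(i["rvec"])[0];t=i["tvec"]
    p=cv2.undistortPoints(np.array([[uv]],float),i["camera_matrix"],None)[0,0]
    d=R.T@np.array([p[0],p[1],1]);o=-R.T@t
    return o+d*(z-o[2])/d[2]
E
python3 - <<'E'
from h import *
k=np.array([ray("top",u,.060) for u in [(307.26,244.17),(327.55,240.22),(347.84,236.42),(368.11,232.52)]])
print(k,np.linalg.norm(np.diff(k,axis=0),axis=1))
v=k[0]-k[3]; yaw=np.arctan2(v[1],v[0])-np.pi/2; print("yaw",yaw)
for n,z,c in [("cornLF",.045,(235,462)),("cLB",.045,(190,228)),("cRB",.045,(615,150)),("cRF",.045,(665,378)),("drop cap",.09,(714,190)),("beaker",.06,(275,60))]:
    print(n,ray("top",(240+c[0]/4.4-.4,165+c[1]/4.4-.4),z))
c=np.mean([ray("top",(240+c[0]/4.4-.4,165+c[1]/4.4-.4),.045) for c in [(235,462),(190,228),(615,150),(665,378)]],0)
R=np.array([[np.cos(yaw),-np.sin(yaw)],[np.sin(yaw),np.cos(yaw)]])
for y in (.066,.022,-.022,-.066): print("from box",c[:2]+R@[-.012,y])
E
```

```text
[[ 0.46161024  0.08414987  0.06      ]
 [ 0.47091949  0.04144658  0.06      ]
 [ 0.47992797 -0.00133491  0.06      ]
 [ 0.48916181 -0.04414199  0.06      ]] [0.04370621 0.04371965 0.04379166]
yaw 0.21154393106744118
cornLF [0.40740809 0.11366156 0.045     ]
cLB [0.52073589 0.13956181 0.045     ]
cRB [ 0.56426045 -0.06963208  0.045     ]
cRF [ 0.452708   -0.09441241  0.045     ]
drop cap [ 0.53989351 -0.11017056  0.09      ]
beaker [0.60303189 0.09923489 0.06      ]
from box [0.46068761 0.08430381]
from box [0.46992628 0.04128466]
from box [ 0.47916494 -0.00173449]
from box [ 0.48840361 -0.04475364]
```

Call:
servo_tool(series=[0.03,-0.018,0,0,0,0.9,0,0.034,-0.02,0,0,0,0.9,0,0.034,-0.02,0,0,0,0.9,0,0.034,-0.02,0,0,0,0.9,0,0.034,-0.02,0,0,0,0.9,0,0.034,-0.02,0,0,0,0.9,0,0.034,-0.02,0,0,0,0.9,0,0.03,-0.018,0,0,0,0.9,0], force=30)

```text
time_s: 0.77
position: [0.4231, -0.391, 0.3975]
eef_rot: [[0.983, 0.182, -0.01], [0.182, -0.983, 0.004], [-0.009, -0.005, -1.0]]
contact_force: [0.1, -0.8, 0.1]
width: 0.0004
```

Call:
servo_tool(series=[0.011,-0.037,0,0,0,-0.3,0,0.011,-0.039,0,0,0,-0.3,0,0.011,-0.039,0,0,0,-0.2,0,0.011,-0.039,0,0,0,-0.2,0,0.011,-0.039,0,0,0,-0.2,0,0.011,-0.039,0,0,0,-0.2,0,0.011,-0.039,0,0,0,-0.2,0,0.011,-0.039,0,0,0,0,0])

```text
time_s: 1.43
position: [0.4504, -0.0604, 0.3966]
eef_rot: [[0.977, 0.212, -0.008], [0.212, -0.977, 0.005], [-0.007, -0.007, -1.0]]
contact_force: [2.1, 0.2, 0.2]
width: 0.0
```

Call:
servo_tool(series=[0.008,-0.028,0.024,0,0,0,0,0.008,-0.028,0.024,0,0,0,0,0.008,-0.028,0.024,0,0,0,0,0.008,-0.028,0.024,0,0,0,0,0.006,-0.02,0.018,-0.2,0.2,0,0,0,0,0,-0.2,0.2,0,0,0,0,0,0,0,0,0,0,0,0,0,0,0,0])

```text
time_s: 2.1
position: [0.4569, 0.0941, 0.2801]
eef_rot: [[0.974, 0.228, 0.006], [0.228, -0.974, 0.001], [0.006, 0.0, -1.0]]
contact_force: [-0.0, 0.7, 0.2]
width: -0.0003
```

```bash
cat >> h.py <<'E'
K=np.array([[.4612,.0842],[.4704,.0414],[.4795,-.0015],[.4888,-.0444]])
def go(k):
    s=bot.read_state();R=s["eef_rot"];tip=s["position"]+R@[0,0,.173]
    print("t",s["time_s"],"tip",tip.round(4),"F",s["contact_force"].round(2),"yaw",np.arctan2(R[1,0],R[0,0]).round(3),"zax",R[:,2].round(4))
    for z in (.075,): print("tool shift to key",k,"tip z",z,(R.T@(np.array([*K[k],z])-tip)).round(4))
    w=np.cross(R[:,2],[0,0,-1]);print("tilt fix deg",np.degrees(R.T@w).round(2))
E
python3 - <<'E'
from h import *
go(0)
cv2.imwrite("pics/w1.png",bot.get_image("wrist"))
E
```

```text
t 2.1 tip [0.4579 0.0943 0.1071] F [-0.03  0.69  0.21] yaw 0.23 zax [ 0.0055  0.0011 -1.    ]
tool shift to key 0 tip z 0.075 [0.0008 0.0106 0.0321]
tilt fix deg [ 0.01 -0.32 -0.  ]
```

View pics/w1.png

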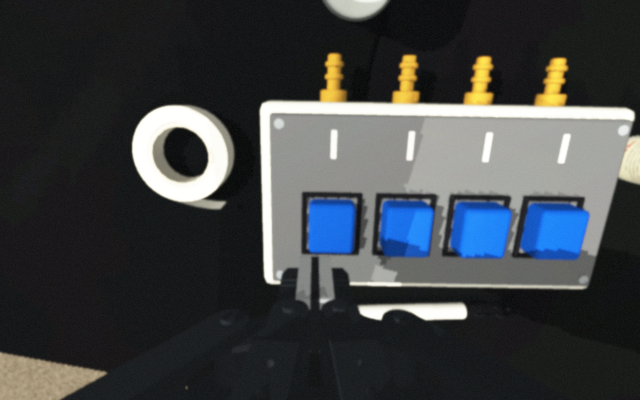

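The wrist view shows the keys at about (330,228), (406,228), (480,230) and (555,230). The shut fingertips are at about (320,270), slightly left of key 1. I'll correct that and descend.

Call:
servo_tool(series=[0.0,0.005,0.01,0,-0.15,0.5,0,0.0,0.005,0.01,0,-0.15,0.5,0,0,0,0.01,0,0,0,0,0,0,0,0,0,0,0,0,0,0,0,0,0,0,0,0,0,0,0,0,0,0,0,0,0,0,0,0,0,0,0,0,0,0,0])

```text
time_s: 2.82
position: [0.4616, 0.0759, 0.2491]
eef_rot: [[0.981, 0.196, 0.004], [0.196, -0.981, -0.004], [0.003, 0.005, -1.0]]
contact_force: [-0.3, 0.0, 0.4]
width: 0.0001
```

Run:
```python
from h import *
go(0)
```

```text
t 2.8167 tip [0.4623 0.0752 0.0761] F [-0.25  0.02  0.37] yaw 0.197 zax [ 0.0042 -0.0038 -1.    ]
tool shift to key 0 tip z 0.075 [ 0.0006 -0.009   0.0011]
tilt fix deg [ 0.26 -0.19  0.  ]
```

Call:
servo_tool(series=[0.0,-0.006,0.0,0.2,-0.1,-0.5,0,0,-0.002,0,0,0,0,0,0,0,0,0,0,0,0,0,0,0,0,0,0,0,0,0,0,0,0,0,0,0,0,0,0,0,0,0,0,0,0,0,0,0,0,0,0,0,0,0,0,0])

```text
time_s: 3.48
position: [0.4602, 0.0858, 0.2503]
eef_rot: [[0.978, 0.207, 0.004], [0.207, -0.978, 0.0], [0.004, 0.001, -1.0]]
contact_force: [-0.1, -0.1, 0.2]
width: -0.0001
```

Run:
```python
from h import *
go(0)
```

```text
t 3.4833 tip [0.4609 0.0859 0.0773] F [-0.09 -0.09  0.18] yaw 0.209 zax [ 4.e-03  1.e-04 -1.e+00]
tool shift to key 0 tip z 0.075 [-0.      0.0017  0.0023]
tilt fix deg [ 0.04 -0.23  0.  ]
```

Call:
servo_tool(series=[0.0,0.0008,0.006,0,-0.1,0,0,0,0,0.004,0,0,0,0,0,0,0.002,0,0,0,0,0,0,0,0,0,0,0,0,0,0,0,0,0,0,0,0,0,0,0,0,0,0,0,0,0,0,0,0,0,0,0,0,0,0,0])

```text
time_s: 4.15
position: [0.4602, 0.0846, 0.2363]
eef_rot: [[0.978, 0.207, 0.001], [0.207, -0.978, -0.0], [0.001, 0.001, -1.0]]
contact_force: [-0.3, 0.3, 0.1]
width: -0.0001
```

Run:
```python
from h import *
go(0)
```

```text
t 4.15 tip [0.4604 0.0845 0.0633] F [-0.27  0.31  0.15] yaw 0.208 zax [ 9.e-04 -4.e-04 -1.e+00]
tool shift to key 0 tip z 0.075 [ 0.0008  0.0005 -0.0117]
tilt fix deg [ 0.03 -0.04 -0.  ]
```

Call:
servo_tool(series=[0,0,0.001,0,0,0,0,0,0,0.001,0,0,0,0,0,0,0.001,0,0,0,0,0,0,0.001,0,0,0,0,0,0,0,0,0,0,0,0,0,0,0,0,0,0,0,0,0,0,0,0,0,0,0,0,0,0,0,0])

```text
time_s: 4.82
position: [0.4604, 0.0846, 0.2323]
eef_rot: [[0.978, 0.207, 0.002], [0.207, -0.978, -0.0], [0.002, 0.001, -1.0]]
contact_force: [0.2, -0.0, 0.4]
width: 0.0
```

Run:
```python
from h import *
go(0)
```

```text
t 4.8167 tip [0.4607 0.0846 0.0593] F [ 0.21 -0.01  0.4 ] yaw 0.208 zax [ 1.7e-03 -4.0e-04 -1.0e+00]
tool shift to key 0 tip z 0.075 [ 0.0004  0.0005 -0.0157]
tilt fix deg [ 0.04 -0.09 -0.  ]
```

Call:
servo_tool(series=[0,0,0.001,0,0,0,0,0,0,0.001,0,0,0,0,0,0,0.0005,0,0,0,0,0,0,0,0,0,0,0,0,0,0,0,0,0,0,0,0,0,0,0,0,0,0,0,0,0,0,0,0,0,0,0,0,0,0,0])

```text
time_s: 5.48
position: [0.4605, 0.0849, 0.2308]
eef_rot: [[0.978, 0.207, 0.002], [0.207, -0.978, -0.002], [0.002, 0.002, -1.0]]
contact_force: [-0.2, 0.8, 0.9]
width: 0.0001
```

Run:
```python
from h import *
go(0)
cv2.imwrite("pics/s2.png",cv2.resize(bot.get_image("scene")[170:270,220:400],None,fx=4.4,fy=4.4,interpolation=cv2.INTER_CUBIC))
```

```text
t 5.4833 tip [0.4609 0.0846 0.0578] F [-0.19  0.84  0.94] yaw 0.208 zax [ 0.0023 -0.0018 -1.    ]
tool shift to key 0 tip z 0.075 [ 0.0002  0.0005 -0.0172]
tilt fix deg [ 0.13 -0.11  0.  ]
```

View pics/s2.png

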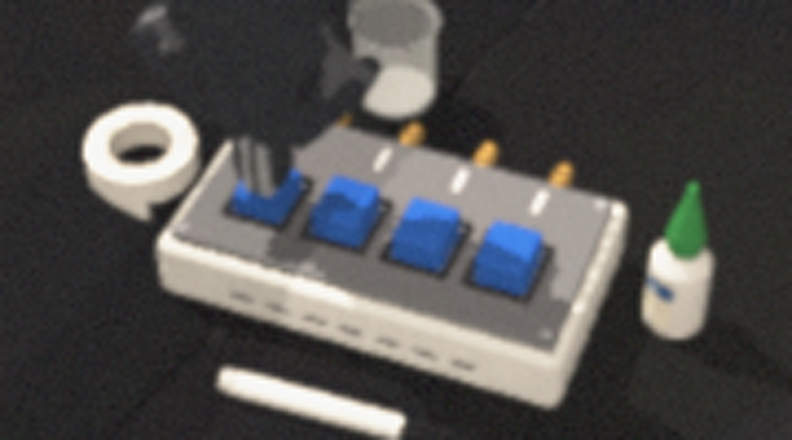

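The scene view shows the fingertips on the left key at about (262,190), which looks lower than the others. I'll press a little more to get a force reading.

Call:
servo_tool(series=[0,0,0,0,0,0,0,0,0,0,0,0,0,0,0,0,0,0,0,0,0,0,0,0,0,0,0,0,0,0,0,0,0,0,0,0,0,0.001,0,0,0,0,0,0,0.001,0,0,0,0,0,0,0.001,0,0,0,0])

```text
time_s: 6.2
position: [0.4607, 0.0851, 0.2285]
eef_rot: [[0.978, 0.207, 0.003], [0.207, -0.978, -0.003], [0.002, 0.003, -1.0]]
contact_force: [-3.4, -1.1, 11.6]
width: -0.0004
```

Run:
```python
from h import *
go(0)
```

```text
t 6.2 tip [0.4611 0.0846 0.0555] F [-3.35 -1.12 11.58] yaw 0.208 zax [ 0.0025 -0.0026 -1.    ]
tool shift to key 0 tip z 0.075 [ 0.      0.0005 -0.0195]
tilt fix deg [ 0.18 -0.11 -0.  ]
```

Call:
servo_tool(series=[0,0,-0.006,0,0,0,0,0,0,-0.008,0,0,0,0,0,0,-0.003,0.1,-0.1,0,0,0,0,0,0,0,0,0,0,0,0,0,0,0,0,0,0,0,0,0,0,0,0,0,0,0,0,0,0,0,0,0,0,0,0,0])

```text
time_s: 6.87
position: [0.4608, 0.0849, 0.2464]
eef_rot: [[0.979, 0.206, 0.001], [0.206, -0.979, -0.001], [0.001, 0.001, -1.0]]
contact_force: [-0.8, -0.9, 0.7]
width: -0.0001
```

Run:
```python
from h import *
go(1)
cv2.imwrite("pics/s3.png",cv2.resize(bot.get_image("scene")[170:270,220:400],None,fx=4.4,fy=4.4,interpolation=cv2.INTER_CUBIC))
```

```text
t 6.8667 tip [0.4609 0.0848 0.0734] F [-0.79 -0.93  0.67] yaw 0.208 zax [ 9.e-04 -5.e-04 -1.e+00]
tool shift to key 1 tip z 0.075 [ 0.0003  0.0445 -0.0016]
tilt fix deg [ 0.04 -0.05 -0.  ]
```

View pics/s3.png

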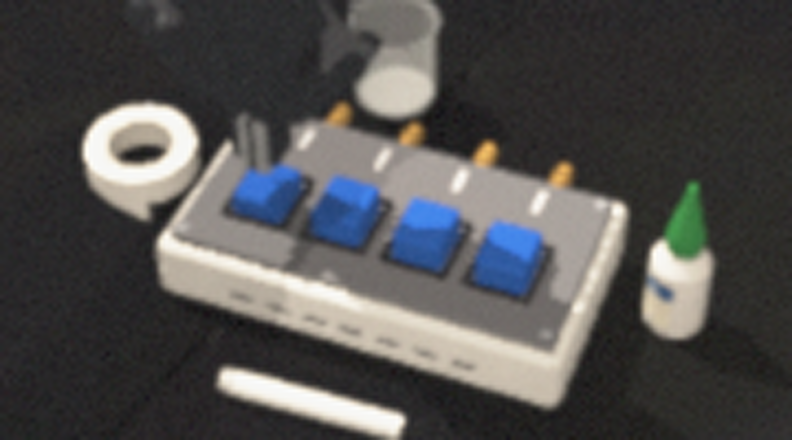

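With the finger clear, the left key (265,195) still stands lower than the other three, so it looks latched. Next is the second key.

Call:
servo_tool(series=[0,0.01,0,0,0,0,0,0,0.014,0,0,0,0,0,0,0.012,0,0,0,0,0,0,0.006,0,0,0,0,0,0,0.002,0,0,0,0,0,0,0,0,0,0,0,0,0,0,0,0,0,0,0,0,0,0,0,0,0,0])

```text
time_s: 7.58
position: [0.47, 0.0382, 0.2454]
eef_rot: [[0.978, 0.207, -0.001], [0.207, -0.978, -0.001], [-0.001, 0.0, -1.0]]
contact_force: [0.7, 0.8, 0.1]
width: 0.0002
```

Run:
```python
from h import *
go(1)
```

```text
t 7.5833 tip [0.4699 0.0381 0.0724] F [0.73 0.81 0.14] yaw 0.208 zax [-1.1e-03 -5.0e-04 -1.0e+00]
tool shift to key 1 tip z 0.075 [ 0.0012 -0.0031 -0.0026]
tilt fix deg [ 0.02  0.07 -0.  ]
```

Call:
servo_tool(series=[0.001,-0.002,0.004,0,0,0,0,0,-0.0005,0.003,0,0,0,0,0,0,0.001,0,0,0,0,0,0,0,0,0,0,0,0,0,0,0,0,0,0,0,0,0.001,0,0,0,0,0,0,0.001,0,0,0,0,0,0,0.0005,0,0,0,0])

```text
time_s: 8.25
position: [0.4701, 0.0438, 0.2339]
eef_rot: [[0.977, 0.211, -0.001], [0.211, -0.977, 0.0], [-0.001, -0.001, -1.0]]
contact_force: [-0.7, 0.1, 3.0]
width: 0.0001
```

Run:
```python
from h import *
go(1)
```

```text
t 8.25 tip [0.4699 0.0439 0.0609] F [-0.67  0.09  3.04] yaw 0.213 zax [-1.2e-03  4.0e-04 -1.0e+00]
tool shift to key 1 tip z 0.075 [-0.      0.0025 -0.0141]
tilt fix deg [-0.04  0.06 -0.  ]
```

Call:
servo_tool(series=[0,0,0,0,0,0,0,0,0,0,0,0,0,0,0,0,0,0,0,0,0,0,0,0,0,0,0,0,0,0,0,0,0,0,0,0,0,0.001,0,0,0,0,0,0,0.001,0,0,0,0,0,0,0.001,0,0,0,0])

```text
time_s: 8.92
position: [0.4701, 0.0439, 0.2315]
eef_rot: [[0.977, 0.211, -0.001], [0.211, -0.977, -0.0], [-0.001, -0.0, -1.0]]
contact_force: [-1.6, 0.1, 4.6]
width: -0.0002
```

Run:
```python
from h import *
go(2)
```

```text
t 8.9167 tip [0.4699 0.0439 0.0585] F [-1.6   0.13  4.59] yaw 0.213 zax [-8.e-04 -1.e-04 -1.e+00]
tool shift to key 2 tip z 0.075 [-0.0002  0.0464 -0.0165]
tilt fix deg [-0.    0.04 -0.  ]
```

The second key gives about 2.5 mm at 4.6 N, so it is free. I'll lift and move on to the third.

Call:
servo_tool(series=[0,0,-0.006,0,0,0,0,0,0,-0.006,0,0,0,0,0,0.01,-0.001,0,0,0,0,0,0.014,0,0,0,0,0,0,0.012,0,0,0,0,0,0,0.006,0,0,0,0,0,0,0.001,0,0,0,0,0,0,0,0,0,0,0,0])

```text
time_s: 9.58
position: [0.4805, -0.0025, 0.2464]
eef_rot: [[0.977, 0.211, 0.001], [0.211, -0.977, -0.0], [0.001, 0.001, -1.0]]
contact_force: [-0.1, -0.6, 0.3]
width: -0.0
```

Run:
```python
from h import *
go(2)
```

```text
t 9.5833 tip [ 0.4807 -0.0025  0.0734] F [-0.12 -0.61  0.26] yaw 0.213 zax [ 1.3e-03 -3.0e-04 -1.0e+00]
tool shift to key 2 tip z 0.075 [-0.001  -0.0012 -0.0016]
tilt fix deg [ 0.03 -0.07  0.  ]
```

Call:
servo_tool(series=[-0.001,-0.0005,0.004,0,0,0,0,0,0,0.004,0,0,0,0,0,0,0.001,0,0,0,0,0,0,0,0,0,0,0,0,0,0,0,0,0,0,0,0,0.001,0,0,0,0,0,0,0.001,0,0,0,0,0,0,0.0005,0,0,0,0])

```text
time_s: 10.25
position: [0.4786, 0.0002, 0.2336]
eef_rot: [[0.977, 0.215, 0.0], [0.215, -0.977, 0.0], [0.0, -0.0, -1.0]]
contact_force: [-0.3, -0.3, 3.3]
width: -0.0001
```

Run:
```python
from h import *
go(2)
```

```text
t 10.25 tip [4.786e-01 2.000e-04 6.060e-02] F [-0.26 -0.32  3.25] yaw 0.216 zax [ 1.e-04  4.e-04 -1.e+00]
tool shift to key 2 tip z 0.075 [ 0.0005  0.0019 -0.0144]
tilt fix deg [-0.02 -0.01  0.  ]
```

Call:
servo_tool(series=[0,0,0,0,0,0,0,0,0,0,0,0,0,0,0,0,0,0,0,0,0,0,0,0,0,0,0,0,0,0,0,0,0,0,0,0,0,0.001,0,0,0,0,0,0,0.001,0,0,0,0,0,0,0.001,0,0,0,0])

```text
time_s: 10.92
position: [0.4786, 0.0002, 0.2312]
eef_rot: [[0.977, 0.215, 0.0], [0.215, -0.977, -0.0], [0.0, 0.001, -1.0]]
contact_force: [-1.7, 0.2, 5.3]
width: -0.0001
```

Run:
```python
from h import *
go(3)
```

```text
t 10.9167 tip [4.786e-01 2.000e-04 5.820e-02] F [-1.73  0.17  5.35] yaw 0.216 zax [ 4.e-04 -4.e-04 -1.e+00]
tool shift to key 3 tip z 0.075 [ 0.0004  0.0457 -0.0168]
tilt fix deg [ 0.03 -0.02  0.  ]
```

The third key gives too. Next is the fourth.

Call:
servo_tool(series=[0,0,-0.006,0,0,0,0,0,0,-0.006,0,0,0,0,0,0.01,-0.001,0,0,0,0,0,0.014,0,0,0,0,0,0,0.012,0,0,0,0,0,0,0.005,0,0,0,0,0,0,0.001,0,0,0,0,0,0,0,0,0,0,0,0])

```text
time_s: 11.58
position: [0.489, -0.0444, 0.246]
eef_rot: [[0.977, 0.215, 0.003], [0.215, -0.977, 0.0], [0.003, 0.0, -1.0]]
contact_force: [0.0, 0.7, -0.7]
width: -0.0005
```

Run:
```python
from h import *
go(3)
```

```text
t 11.5833 tip [ 0.4896 -0.0443  0.073 ] F [ 0.01  0.66 -0.69] yaw 0.217 zax [ 3.e-03  2.e-04 -1.e+00]
tool shift to key 3 tip z 0.075 [-0.0007 -0.0001 -0.002 ]
tilt fix deg [ 0.02 -0.17  0.  ]
```

Call:
servo_tool(series=[-0.0005,0,0.004,0,0,0,0,0,0,0.004,0,0,0,0,0,0,0.001,0,0,0,0,0,0,0,0,0,0,0,0,0,0,0,0,0,0,0,0,0.001,0,0,0,0,0,0,0.001,0,0,0,0,0,0,0.0005,0,0,0,0])

```text
time_s: 12.25
position: [0.4879, -0.0422, 0.2332]
eef_rot: [[0.976, 0.219, 0.002], [0.219, -0.976, 0.001], [0.002, -0.001, -1.0]]
contact_force: [-0.3, -0.7, 3.0]
width: -0.0
```

Run:
```python
from h import *
go(3)
```

```text
t 12.25 tip [ 0.4881 -0.0421  0.0602] F [-0.3  -0.71  2.98] yaw 0.221 zax [ 1.7e-03  9.0e-04 -1.0e+00]
tool shift to key 3 tip z 0.075 [ 0.0002  0.0024 -0.0148]
tilt fix deg [-0.03 -0.1   0.  ]
```

Call:
servo_tool(series=[0,0,0,0,0,0,0,0,0,0,0,0,0,0,0,0,0,0,0,0,0,0,0,0,0,0,0,0,0,0,0,0,0,0,0,0,0,0.001,0,0,0,0,0,0,0.001,0,0,0,0,0,0,0.001,0,0,0,0])

```text
time_s: 12.92
position: [0.4879, -0.0421, 0.2309]
eef_rot: [[0.976, 0.219, 0.002], [0.219, -0.976, 0.0], [0.002, 0.0, -1.0]]
contact_force: [-2.1, -0.2, 5.6]
width: 0.0001
```

Run:
```python
from h import *
go(0)
```

```text
t 12.9167 tip [ 0.4882 -0.0421  0.0579] F [-2.09 -0.2   5.56] yaw 0.221 zax [ 1.9e-03  1.0e-04 -1.0e+00]
tool shift to key 0 tip z 0.075 [ 0.0013 -0.1291 -0.0171]
tilt fix deg [ 0.02 -0.11 -0.  ]
```

The fourth key also gives, so the left key is the latched one. I'll lift and go back to it.

Call:
servo_tool(series=[0,0,-0.008,0,0,0,0,0,0,-0.01,0,0,0,0,0,-0.015,-0.002,0,0,0.1,0,0,-0.025,0,0,0,0.2,0,0,-0.028,0,0,0,0.2,0,0,-0.024,0,0,0,0,0,0,-0.015,0,0,0,0,0,0,-0.006,0,0,0,0])

```text
validation failed for argument at $.se...
```

Call:
servo_tool(series=[0,0,0,0,0,0,0,0,0,0,0,0,0,0,0,0,0,0,0,0,0,0,0,0,0,0,0,0,0,0,0,0,0,0,0,0,0,0,0,0,0,0,0,0,0,0,0,0,0,0,0,0,0,0,0,0])

```text
time_s: 13.58
position: [0.4879, -0.0419, 0.2312]
eef_rot: [[0.976, 0.219, 0.002], [0.219, -0.976, -0.001], [0.001, 0.001, -1.0]]
contact_force: [-1.6, -0.3, 5.5]
width: 0.0003
```

Run:
```python
from h import *
go(0)
```

```text
t 13.5833 tip [ 0.4882 -0.0421  0.0582] F [-1.56 -0.33  5.54] yaw 0.221 zax [ 1.6e-03 -8.0e-04 -1.0e+00]
tool shift to key 0 tip z 0.075 [ 0.0013 -0.1291 -0.0169]
tilt fix deg [ 0.06 -0.08  0.  ]
```

The first call was one number short and was refused. I'll send it again with full rows.

Call:
servo_tool(series=[0,0,-0.008,0,0,0,0,0,0,-0.01,0,0,0,0,0,-0.015,-0.002,0,0,0.1,0,0,-0.025,0,0,0,0.2,0,0,-0.028,0,0,0,0.2,0,0,-0.024,0,0,0,0,0,0,-0.015,0,0,0,0,0,0,-0.006,0,0,0,0,0])

```text
time_s: 14.25
position: [0.4653, 0.07, 0.2561]
eef_rot: [[0.979, 0.202, 0.007], [0.202, -0.979, 0.0], [0.007, 0.001, -1.0]]
contact_force: [-0.3, -0.1, -0.1]
width: 0.0001
```

Run:
```python
from h import *
go(0)
```

```text
t 14.25 tip [0.4666 0.07   0.0831] F [-0.3  -0.13 -0.08] yaw 0.204 zax [ 7.2e-03  4.0e-04 -1.0e+00]
tool shift to key 0 tip z 0.075 [-0.0024 -0.015   0.0081]
tilt fix deg [ 0.06 -0.41  0.  ]
```

Call:
servo_tool(series=[-0.002,-0.007,0,0,-0.3,-0.3,0,0,-0.004,0.004,0,0,0,0,0,-0.001,0.003,0,0,0,0,0,0,0.001,0,0,0,0,0,0,0,0,0,0,0,0,0,0,0,0,0,0,0,0,0,0,0,0,0,0,0,0,0,0,0,0])

```text
time_s: 14.92
position: [0.4615, 0.0793, 0.2478]
eef_rot: [[0.979, 0.205, 0.002], [0.205, -0.979, -0.002], [0.001, 0.003, -1.0]]
contact_force: [0.3, 0.3, 0.1]
width: 0.0001
```

Run:
```python
from h import *
go(0)
```

```text
t 14.9167 tip [0.4618 0.0789 0.0748] F [0.31 0.33 0.11] yaw 0.206 zax [ 0.0017 -0.0022 -1.    ]
tool shift to key 0 tip z 0.075 [ 0.0005 -0.0053 -0.0002]
tilt fix deg [ 0.14 -0.07  0.  ]
```

Call:
servo_tool(series=[0.0005,-0.004,0.002,0.1,0,0,0,0,-0.001,0.005,0,0,0,0,0,0,0.004,0,0,0,0,0,0,0.001,0,0,0,0,0,0,0,0,0,0,0,0,0,0,0,0,0,0,0,0,0,0,0,0,0,0,0,0,0,0,0,0])

```text
time_s: 15.58
position: [0.461, 0.0842, 0.2341]
eef_rot: [[0.979, 0.204, 0.001], [0.204, -0.979, -0.0], [0.001, 0.0, -1.0]]
contact_force: [0.4, -0.4, 0.9]
width: -0.0001
```

Run:
```python
from h import *
go(0)
```

```text
t 15.5833 tip [0.4611 0.0841 0.0611] F [ 0.38 -0.42  0.95] yaw 0.205 zax [ 6.e-04 -4.e-04 -1.e+00]
tool shift to key 0 tip z 0.075 [ 0.0001 -0.0001 -0.0139]
tilt fix deg [ 0.03 -0.03 -0.  ]
```

Call:
servo_tool(series=[0,0,0.002,0,0,0,0,0,0,0.002,0,0,0,0,0,0,0.002,0,0,0,0,0,0,0.0015,0,0,0,0,0,0,0.0015,0,0,0,0,0,0,0.0015,0,0,0,0,0,0,0.0015,0,0,0,0,0,0,0.0015,0,0,0,0])

```text
time_s: 16.25
position: [0.4614, 0.0851, 0.2244]
eef_rot: [[0.979, 0.204, 0.003], [0.204, -0.979, -0.005], [0.002, 0.006, -1.0]]
contact_force: [-4.6, -0.8, 16.4]
width: -0.0002
```

Run:
```python
from h import *
go(0)
```

```text
t 16.25 tip [0.4618 0.0842 0.0514] F [-4.59 -0.8  16.41] yaw 0.205 zax [ 0.0027 -0.0053 -1.    ]
tool shift to key 0 tip z 0.075 [-0.0006 -0.     -0.0236]
tilt fix deg [ 0.33 -0.09 -0.  ]
```

Call:
servo_tool(series=[0,0,0.0015,0,0,0,0,0,0,0.0015,0,0,0,0,0,0,0.0015,0,0,0,0,0,0,0.0015,0,0,0,0,0,0,0.0015,0,0,0,0,0,0,0.0015,0,0,0,0,0,0,0.0015,0,0,0,0,0,0,0.0015,0,0,0,0])

```text
time_s: 16.92
position: [0.461, 0.0877, 0.2243]
eef_rot: [[0.979, 0.206, 0.006], [0.206, -0.978, -0.02], [0.002, 0.02, -1.0]]
contact_force: [-7.0, -1.1, 22.4]
width: 0.0001
```

Run:
```python
from h import *
go(0)
```

```text
t 16.9167 tip [0.4621 0.0843 0.0513] F [-6.98 -1.09 22.4 ] yaw 0.207 zax [ 0.006  -0.0196 -0.9998]
tool shift to key 0 tip z 0.075 [-0.0008  0.0004 -0.0237]
tilt fix deg [ 1.17 -0.11 -0.  ]
```

At the stop: it held at z≈51.3 mm while the force rose to 22 N. Now I'll let go.

Call:
servo_tool(series=[0,0,-0.004,0,0,0,0,0,0,-0.008,0,0,0,0,0,0,-0.012,0,0,0,0,0,0,-0.02,0,0,0,0,0,0,-0.03,0,0,0,0,0,0,-0.035,0,0,0,0,0,0,-0.02,0,0,0,0,0,0,0,0,0,0,0])

```text
time_s: 17.58
position: [0.4591, 0.0915, 0.3607]
eef_rot: [[0.978, 0.209, 0.003], [0.209, -0.978, -0.02], [-0.001, 0.02, -1.0]]
contact_force: [0.1, -0.3, -0.1]
width: 0.0
```

Run:
```python
from h import *
go(0)
cv2.imwrite("pics/s4.png",cv2.resize(bot.get_image("scene")[170:270,220:400],None,fx=4.4,fy=4.4,interpolation=cv2.INTER_CUBIC))
cv2.imwrite("pics/w4.png",bot.get_image("wrist"))
```

```text
t 17.5833 tip [0.4596 0.0881 0.1877] F [ 0.1  -0.27 -0.09] yaw 0.21 zax [ 0.0029 -0.0199 -0.9998]
tool shift to key 0 tip z 0.075 [0.0009 0.0019 0.1128]
tilt fix deg [ 1.15  0.08 -0.  ]
```

View pics/s4.png

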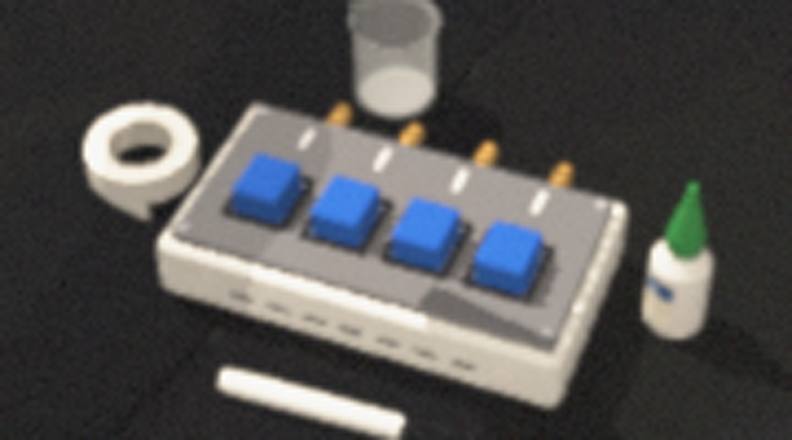

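View pics/w4.png

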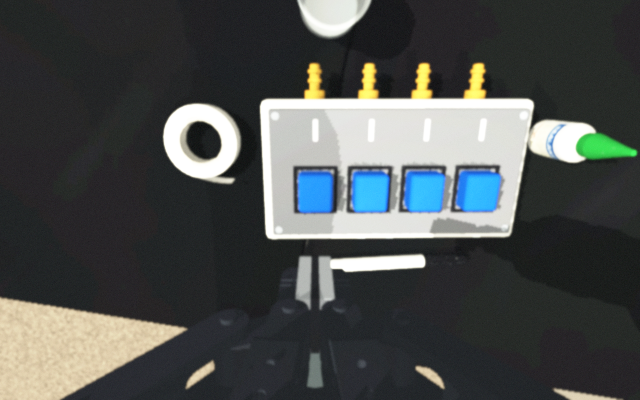

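The scene crop shows all four keys standing equally high, with the left key's top now at about (270,172). The tape, beaker, dropper and marker haven't moved, and the arm is clear.

```bash
python3 -c "
from station import bot
print(bot.job_done())"
```

```text
the job is handed in; nothing more can be done
None
```

The left key was the latched one. It has been pressed to its stop and released, and all four keys now stand up.

- **Taps:** I tapped left to right with closed fingers. The left key met the finger about 3 to 4 mm lower than the others and hardly gave. The other three gave about 2.5 to 3 mm at around 5 N, well short of pushed down.
- **Harder first tap:** The tap on the left key was firmer than intended, peaking at about 11.6 N. It gave about 2 mm, stayed well above its stop and was still latched afterwards.
- **Release press:** On the second visit I pressed the left key until it held at about 51 mm while the force rose to 22 N, then lifted clear.
- **Last checks:** In the final pictures all four keys look equally high, and the tape, dropper bottle, beaker and marker are where they were. The arm was clear with about zero contact force, and the job was handed in at about 17.7 s. One move call was refused for a missing number; the finger just rested on the right key at about 5.5 N for 0.7 s.

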